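Dock the catch tray and send the stage knob down the chute

TASK

The blue catch tray has drifted out from under the parts chute: push it back along the bench, without gripping or lifting it, until it sits snug and square against both the end stop below the chute's mouth and the side fence. Then gently nudge the white stage knob along the chute's top shelf and over the edge, again without gripping or lifting it, so that it slides down the chute and comes to rest in the tray. Leave the objectives, eyepiece, slide clip, dust cover and screwdriver where they are.

Things in the scene. Friction and masses are not known exactly. Their poses are not given: they have to be found in the camera images.
- chute: Fixed aluminium parts chute on grey legs with a tray dock at its foot. Origin on the bench, on the end stop's face, midway across; parts run down to its -y; +x leads away from the robot. End stop: upright strip 25 mm high, face at y 0, x -60 to 60 mm; the tray's +y end goes to it. Side fence: strip 25 mm high, face at x 60 mm, y 0 to -280 mm; the tray's +x side goes to it.
- tray_home (a point): Point on the bench where the tray's origin lies when it is home, against both stop and fence: x 0, y -100 mm in the chute's frame; the tray's axes are then parallel to the chute's.
- chute_mouth (a point): Middle of the channel's open lower end: y -30 mm, z 52 mm in the chute's frame; its underside is at 49 mm, so that the tray's wall passes below. The channel slopes at 30 degrees, is 90 mm wide inside, with side walls 22 mm high and 3 mm thick.
- top_edge (a point): Middle of the edge where the level top shelf meets the slope: y 150 mm, z 156 mm in the chute's frame. The shelf runs at z 156 mm from here to y 300 mm, 90 mm wide inside, side walls 19 mm high, its back end open.
- tray: Loose blue plastic catch tray, open on top, dark floor, 120 mm (its x) by 200 mm (its y), 40 mm high, walls and floor 5 mm, about 0.35 kg; origin at the centre of its underside. It starts on the bench 30 to 55 mm short of home in the chute's x and 50 to 120 mm in its y, turned up to 0.2 rad from the chute.
- knob: Loose white nylon microscope stage knob standing on the chute's top shelf, 34 mm across and 24 mm high with a smaller hub (25 mm across) over the top 5 mm, about 22 g; origin at the centre of its underside. It slides down the slope by itself once it is over the top edge.
- objective0: black microscope objective standing on its thread end, red band, 25 mm across, 40 mm tall; origin at the centre of its underside. Bystander.
- objective1: black microscope objective standing on its thread end, yellow band, 25 mm across, 48 mm tall; origin at the centre of its underside. Bystander.
- objective2: black microscope objective standing on its thread end, blue band, 25 mm across, 56 mm tall; origin at the centre of its underside. Bystander.
- clip: chrome slide clip lying flat, 14 by 75 by 10 mm, long along its y; origin under its middle. Bystander.
- dust_cover: orange plastic dust cover, a dome standing mouth down, 86 mm across, 56 mm tall; origin on its axis at bench level. Bystander.
- eyepiece: black and chrome eyepiece standing upright, 33 mm across, 48 mm tall; origin at the centre of its underside. Bystander.
- screwdriver: screwdriver lying on the bench, 160 mm long, along its x; origin under its middle. Bystander.
Things that resemble listed ones, but are neither listed nor needed, are in the scene too. Several things have the shape of the knob; the one meant has the colours described above.

How it is judged:
On the way, in this order (a step that is already met when the one before it is completed fails the run):
1. the tray is home, snug against the end stop and the side fence, with the knob still on the top shelf (x of tray in the frame of chute between -0.006 and 0.006 m and y of tray in the frame of chute between -0.106 and -0.094 m and angle between the x axis of tray and the x axis of chute, either way round below 0.045 rad and y of knob in the frame of chute above 0.15 m and z of knob in the frame of chute above 0.14 m), for 0.2 s.
2. the knob is running down the chute's channel (y of knob in the frame of chute between 0.03 and 0.13 m and x of knob in the frame of chute between -0.045 and 0.045 m and z of knob in the frame of chute between 0.07 and 0.19 m and x of tray in the frame of chute between -0.006 and 0.006 m and y of tray in the frame of chute between -0.106 and -0.094 m and angle between the x axis of tray and the x axis of chute, either way round below 0.045 rad).
At the end, for the whole second after the job is handed in: The tray stands on the bench within 6 mm of home in both directions and within 0.045 rad of square to the chute, and the knob lies still in the tray (x of tray in the frame of chute between -0.006 and 0.006 m and y of tray in the frame of chute between -0.106 and -0.094 m and angle between the x axis of tray and the x axis of chute, either way round below 0.045 rad and x of knob in the frame of tray between -0.055 and 0.055 m and y of knob in the frame of tray between -0.095 and 0.095 m and z of knob in the frame of tray between 0 and 0.042 m and linear speed of knob below 0.02 m/s and linear speed of tray below 0.01 m/s and height (world z) of tray below 0.005 m); the robot touches nothing.
It fails at once if the tray is lifted 12 mm or tipped 0.1 rad, or the knob is lifted 12 mm off the shelf (height (world z) of tray above 0.012 m or angle between tray's own z axis and vertical above 0.1 rad or z of knob in the frame of chute above 0.168 m).
It fails at once if the knob leaves the chute otherwise than by its mouth (z of knob in the frame of chute above 0.075 m and (x of knob in the frame of chute above 0.05 m or x of knob in the frame of chute below -0.05 m or y of knob in the frame of chute below -0.08 m or y of knob in the frame of chute above 0.305 m)).
It fails at once if the fingers handle the knob beyond the chute's mouth (y of knob in the frame of chute below -0.03 m and contact force between knob and the fingers above 0.2 N).
It fails at once if the knob is gripped or pressed hard (20 N), or a wall of the tray is pinched between the fingers (contact force between knob and the fingers above 20 N or (contact force between tray and the fingers above 30 N and z of the grasp point in the frame of tray between -0.01 and 0.07 m and x of the grasp point in the frame of tray between -0.067 and 0.067 m and y of the grasp point in the frame of tray between -0.107 and 0.107 m and not (x of the grasp point in the frame of tray between -0.048 and 0.048 m and y of the grasp point in the frame of tray between -0.088 and 0.088 m))).
It fails at once if a bystander is moved more than 15 mm (distance of any of objective0, objective1, objective2, clip, dust_cover, eyepiece, screwdriver from where it was at the start of the episode above 0.015 m).
It also fails if it takes over 64 s, if anything falls off the work surface, if the arm or the gripper's body presses on something with over 40 N, if the wrist force passes 120 N, or if a joint passes its speed limit or range.

ROBOT

A 7-joint arm with a two-finger parallel gripper is mounted at the origin on the work surface. World frame = base frame: x ahead of the robot, y to its left, z up, the work surface at z = 0. Lengths are in m, angles in rad, forces in N, time in s.
With the tool pointing down it reaches from about 0.425 to 0.925 m from the base axis. Payload 6.8 kg.
Tool frame: the origin (TCP) lies midway between the tips of the shut fingers; the grasp point (between the pads) lies 19 mm behind it (r.grip_depth is the distance from the TCP to the grasp point, in m); z points along the fingers, y is the line along which they close (so a half turn about z gives the same grasp; the last joint's range is limited). The gripper opens to 85 mm and grips with 20 to 120 N. Pads are 22 mm wide; open, the fingers measure 114 mm over their backs; the gripper's body (76 mm by 85 mm) begins 54 mm behind the grasp point. The pads swing forward as they close: fully open they stand 13 mm farther back than shut.
Start: joints at [1.099, 0.477, 0.022, 1.555, -0.011, 1.109, -0.083], TCP at [0.24, -0.631, 0.231] pointing down, gripper open.
Joint ranges: [-2.96, 2.96], [-0.34, 2.1], [-1.41, 1.46], [0.24, 2.44], [-1.37, 4.51], [0.17, 1.92], [-2.96, 2.96]. Speed limits (rad/s): [2.39, 2.39, 3.14, 3.14, 3.14, 3.14, 3.14].

INTERFACE

Orientations are given as a rotation vector (axis times angle).
In Python, from bench import telemetry, grab_frame, calibration, order, silhouettes, r gives the robot as it stands.
- The arm moves only by the tool apply_moves, never from a script. Its argument "moves" is a list of rows, each a list of 7 numbers: the turn, a rotation vector about the tool's x, y, z scaled (see below), then the shift along the tool's x, y, z scaled (see below), then the opening, from -1 (shut) to 1 (fully open). A call has exactly 8 rows; each row shifts and turns the commanded pose from where the row before left it, along the tool's axes as they then stand; what a row does not reach is not made up. The controller multiplies each number of a shift by 1000 mm and each number of a turn by 6 degrees. A row lasts 1/12 s, in which the tool goes at most 41.7 mm and 7.16 degrees, less where a joint would pass 70% of its speed; a pose out of reach is approached as far as the arm can. A call with a number of a shift or a turn outside -1 to 1 is refused whole. A call with a gripper value outside its range is refused whole. The fingers move at their own pace and stop on an object; "grip_force" is the grip in N (left out, the last holds). Time passes only in rows, so rows that do not move let the fingers close, or fill a call up. It gives the time, the measured TCP pose, the force, the opening and the grip force at its end, in the units of the state.
- telemetry.get_obs(): the state, without advancing time (a new reading comes with each control period).
- grab_frame(name): name is "scene" or "top"; returns the picture (400x640x3 uint8, blue, green, red); there is no depth.
- calibration(name): a dict with "fx", "fy", "cx", "cy" (pixels), "world_from_camera" (4x4, takes a point from camera to world coordinates). Camera axes: x right, y down, z forward; pixel columns grow to the right and rows downward; lengths in m; the calibration is good to about 2 mm. A picture is of the moment at which its call begins. calibration takes no time and is no camera call.
- order.hand_in(): hands the job in; it is judged then, once.
Trained networks look in the newest picture that a camera, given by its name, has taken for a name from the list of things; names that differ only in an ending like _2 or _b are one class to them, and where a whole thing is asked for, a point or a joint stands for the part that bears it (a point fixed in the world has none). Each returns a list of dicts, best first, with "p" (0 to 1); they miss things now and then, are a little off and sometimes report something else, mostly with a low value. They report only what shows in the picture. A call takes as long as a camera call. They do not tell look-alikes from the thing itself.
- silhouettes(thing, camera): "mask" (400x640 bool, what is visible of it) and "extent" ([centre column, centre row, width, height] in pixels, round what is visible of it).
The state is a dict: "clock": time; "joints": joint angles; "qvel": joint speeds; "tau": joint torques, N m; "tcp_pos": TCP position; "orientation": TCP orientation; "contact_force": force on the tool from outside, world axes, zero at the start; "moment": the same for the moment, N m; "grip_width": finger opening in m; "gripper_force": force on a finger pad.
Only numpy, scipy, OpenCV 4.12 (cv2) and the standard library are available. Lean on these libraries where they do the work, as an engineer would, in place of code of your own. Each camera call takes 0.05 s, during which the arm holds its last target. There are 200 camera calls.

## Working session

There is one attempt and no reset: what is moved stays moved. The work goes in short steps, Python scripts to look and compute and a tool call to move; the robot and the scene stay as the last step left them, time stands still between calls to the robot, and variables do not carry over. Pictures are saved under pics/ and viewed, at most 10 in all, crops included, and the job is handed in when it is done.

Besides the shell and the picture viewer there is one more tool, called after "Call:" as a command line: name --pt "numbers of a row" for each row, then --argument value for the rest. apply_moves: Moves the arm, as the interface text tells. Its arguments: {"type":"object","properties":{"moves":{"type":"array"},"grip_force":{"type":"number"}},"required":["moves"]}

```bash
mkdir -p pics
python3 - <<'E'
from bench import telemetry, grab_frame, calibration, silhouettes
import cv2, numpy as np
np.set_printoptions(precision=4,suppress=True)
for c in("scene","top"):
    cv2.imwrite(f"pics/{c}0.png",grab_frame(c)); k=calibration(c); print(c,k["fx"],k["fy"],k["cx"],k["cy"]);print(np.array(k["world_from_camera"]))
    for t in("chute","tray","knob"):
        for d in silhouettes(t,c)[:5]: print(t,round(d["p"],2),np.round(d["extent"],1))
o=telemetry.get_obs(); print(o)
E
```

```text
scene 378.6302266005681 378.6302266005681 315.42486340373836 201.89951581321128
[[-0.9741 -0.1619  0.158   0.4645]
 [-0.2261  0.6742 -0.7031  0.4823]
 [ 0.0073 -0.7206 -0.6933  0.6945]
 [ 0.      0.      0.      1.    ]]
chute 0.65 [285.4 289.3  96.1 221.4]
tray 0.94 [341.1 196.6  53.5  59.4]
knob 0.72 [338.4 385.1  22.1  22.8]
knob 0.66 [297.4 292.4  22.9  23.9]
top 448.47142977256635 448.47142977256635 317.88266049138406 209.48543359590255
[[ 0.0229 -0.9853  0.1694  0.4464]
 [-0.9994 -0.0271 -0.0225 -0.1124]
 [ 0.0268 -0.1688 -0.9853  1.1493]
 [ 0.      0.      0.      1.    ]]
chute 0.94 [258.8 221.2 249.2  63.4]
tray 0.74 [361.4 238.3  90.   69.3]
knob 0.67 [185.1 229.2  14.2  19.7]
knob 0.45 [170.1 271.1  13.9  11.5]
{'clock': 0.4, 'joints': array([ 1.0989,  0.4772,  0.0224,  1.5556, -0.0115,  1.1093, -0.0831]), 'qvel': array([ 0.0004, -0.0021, -0.001 , -0.0005,  0.0007, -0.0002,  0.0006]), 'tau': array([ -0.0023, -59.5631,   1.6035, -28.1119,   0.0124,   0.0039,
         0.0001]), 'tcp_pos': array([ 0.2402, -0.6308,  0.2311]), 'orientation': array([-3.0895, -0.5682,  0.0001]), 'contact_force': array([-0.2361,  0.4195, -0.4672]), 'moment': array([ 0.0087,  0.0509, -0.0693]), 'gripper_force': 0.0, 'grip_width': 0.08517183301085099}
```

View pics/scene0.png

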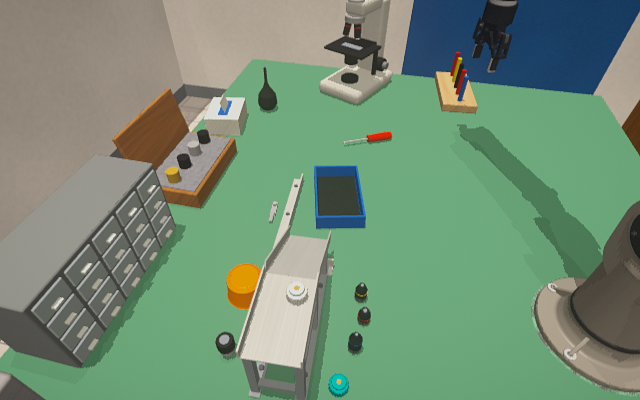

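View pics/top0.png

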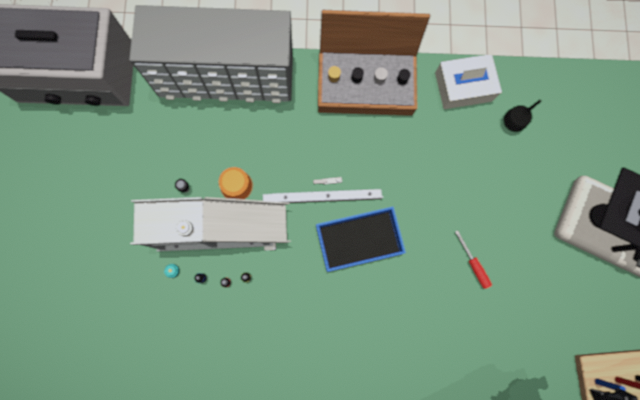

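The top view shows the chute lying along world y, with the white knob on its shelf at (185,229). The fence is at (265-380,197) and the tray at (361,239). The teal look-alike knob stands on the bench at (171,271). I'll zoom in to pick features for fitting the chute pose.

Run:
```python
import cv2
a=cv2.imread("pics/top0.png")[185:275,125:410]
cv2.imwrite("pics/crop1.png",cv2.resize(a,(798,252),interpolation=cv2.INTER_CUBIC))
b=cv2.imread("pics/top0.png")[180:280,250:410]
cv2.imwrite("pics/crop2.png",cv2.resize(b,None,fx=5,fy=5,interpolation=cv2.INTER_CUBIC))
```

```text
(no output)
```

View pics/crop2.png

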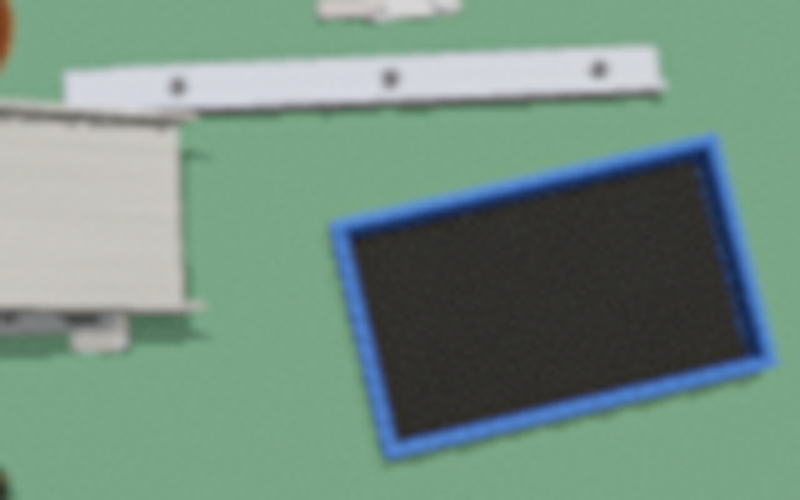

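View pics/crop1.png

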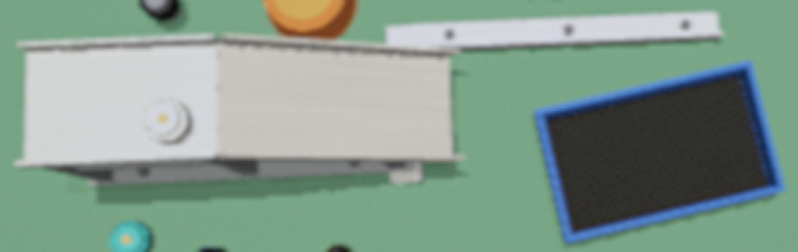

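```bash
cat > h.py <<'E'
import numpy as np, cv2
from scipy.optimize import least_squares
from bench import calibration
np.set_printoptions(precision=4,suppress=True)
def proj(P,c="top"):
    k=calibration(c);T=np.linalg.inv(np.array(k["world_from_camera"]));q=np.asarray(P)@T[:3,:3].T+T[:3,3]
    return np.c_[k["fx"]*q[:,0]/q[:,2]+k["cx"],k["fy"]*q[:,1]/q[:,2]+k["cy"]]
def ray(uv,z,c="top"):
    k=calibration(c);T=np.array(k["world_from_camera"]);d=T[:3,:3]@[(uv[0]-k["cx"])/k["fx"],(uv[1]-k["cy"])/k["fy"],1]
    return T[:3,3]+d*(z-T[2,3])/d[2]
def w(p,L):
    x,y,a=p;L=np.asarray(L,float);c,s=np.cos(a),np.sin(a)
    return np.c_[x+c*L[:,0]-s*L[:,1],y+s*L[:,0]+c*L[:,1],L[:,2]]
def rel(p,P): # world->frame xy
    c,s=np.cos(p[2]),np.sin(p[2]);d=np.asarray(P)[:2]-p[:2];return np.array([c*d[0]+s*d[1],-s*d[0]+c*d[1]])
def fit(L,uv,p0,c="top"):
    s=least_squares(lambda p:(proj(w(p,L),c)-uv).ravel(),p0,loss="soft_l1");return s.x,proj(w(s.x,L),c)-uv
TR=np.array([[60,100,40],[60,-100,40],[-60,-100,40],[-60,100,40]])/1e3
E
python3 - <<'E'
from h import *
c2=lambda a:np.array([250,180])+(np.array(a)+.5)/5-.5
c1=lambda a:np.array([125,185])+(np.array(a)+.5)/2.8-.5
L=np.array([[60,-280,25],[60,-80,25],[45,150,156],[-45,150,156],[45,-30,52],[-45,-30,52]])/1e3
uv=np.vstack([c2([[660,91]]),c2([[332,105]]),c1([[217,47],[218,158]]),c2([[180,124],[184,303]])])
L2=L; p,r=fit(L,uv,[.55,.1,0]);print("chute",p);print(r)
t,r=fit(TR,c2([[332,222],[715,137],[775,362],[388,460]]),[.5,-.2,.1]);print("tray",t);print(r)
print("tray in chute",rel(p,t),t[2]-p[2]); k=ray(c1([163,119]),.180);print("knob",k,rel(p,k))
from bench import silhouettes
for t_ in("objective0","eyepiece","dust_cover","screwdriver","clip"):
    for d in silhouettes(t_,"top")[:3]:
        q=ray(d["extent"][:2],.03);print(t_,round(d["p"],2),q[:2],"chute:",rel(p,q))
E
```

```text
chute [ 0.5961 -0.0291  0.074 ]
[[  1.1809  -0.7327]
 [-11.0897  -0.0113]
 [  0.3175  -0.6786]
 [  0.2901  -0.2875]
 [ -0.5583   0.9801]
 [  0.0704   1.3117]]
tray [ 0.5671 -0.245   0.2573]
[[-0.359   0.2259]
 [ 0.0805 -0.7275]
 [ 0.5773  0.606 ]
 [-0.2429 -0.1845]]
tray in chute [-0.0449 -0.2131] 0.1832434114936881
knob [0.5663 0.1563 0.18  ] [-0.016   0.1871]
objective0 0.49 [0.4514 0.0811] chute: [-0.1361  0.1207]
eyepiece 0.55 [0.6932 0.2076] chute: [0.1143 0.2289]
screwdriver 0.63 [ 0.5161 -0.5324] chute: [-0.117  -0.4959]
```

```bash
cat >> h.py <<'E'
C=np.array([.5961,-.0291,.073])
from scipy.spatial.transform import Rotation as R
def st():
    from bench import telemetry
    o=telemetry.get_obs();M=R.from_rotvec(o["orientation"]).as_matrix();x,y=rel(C,o["tcp_pos"])
    yaw=np.arctan2(M[1,1],M[0,1])-C[2]
    print("t",round(o["clock"],2),"tcp chute mm",np.round([x*1e3,y*1e3,o["tcp_pos"][2]*1e3],1),"tool-y yaw rel chute-x",round(yaw,4),"F",o["contact_force"],"w",round(o["grip_width"],4),"toolz",M[:,2],"j7",o["joints"][6])
    return o,M
def go(x,y,z):
    from bench import telemetry
    o=telemetry.get_obs();M=R.from_rotvec(o["orientation"]).as_matrix()
    g=w(C,[[x/1e3,y/1e3,z/1e3]])[0];print("tool shift mm",1e3*M.T@(g-o["tcp_pos"]))
E
python3 - <<'E'
from h import *
c2=lambda a:np.array([250,180])+(np.array(a)+.5)/5-.5
c1=lambda a:np.array([125,185])+(np.array(a)+.5)/2.8-.5
L=np.array([[60,-280,25],[60,-80,25],[45,150,156],[-45,150,156],[45,-30,52],[-45,-30,52]])/1e3
uv=np.vstack([c2([[660,91]]),c2([[332,105]]),c1([[217,47],[218,158]]),c2([[180,124],[184,303]])])
W=np.ones((6,2));W[1,0]=0
s=least_squares(lambda p:(W*(proj(w(p,L))-uv)).ravel(),[.6,0,.07]);print(s.x);print(s.fun.reshape(-1,2))
o,M=st();print(M);go(-38,-350,100)
for p in([460,233],[490,287]): print(rel(C,ray(p,.01)))
E
```

```text
[ 0.5963 -0.0286  0.0754]
[[ 0.9073 -0.9622]
 [-0.     -0.136 ]
 [ 0.0304 -0.6816]
 [ 0.0555 -0.2927]
 [-0.8201  0.8788]
 [-0.1441  1.2057]]
t 0.65 tcp chute mm [-398.9 -574.2  231.3] tool-y yaw rel chute-x -1.28 F [-0.5688 -0.349  -0.6503] w 0.0856 toolz [ 0. -0. -1.] j7 -0.08308734795655895
[[ 0.9346  0.3558  0.    ]
 [ 0.3558 -0.9346 -0.    ]
 [ 0.      0.     -1.    ]]
tool shift mm [ 409.9881 -111.328   131.3163]
[-0.04   -0.4754]
[-0.1805 -0.5376]
```

Run:
```python
from h import *
from bench import telemetry
o=telemetry.get_obs();M=R.from_rotvec(o["orientation"]).as_matrix()
d=(w(C,[[-.038,-.355,.15]])[0]-o["tcp_pos"])/14
for i in range(14):
    print(i,np.round(M.T@d,3)); M=M@R.from_euler("z",-6 if i<12 else (-1.3 if i==12 else 0),degrees=True).as_matrix()
```

```text
0 [ 0.029 -0.008  0.006]
1 [ 0.03  -0.005  0.006]
2 [ 0.03  -0.001  0.006]
3 [0.03  0.002 0.006]
4 [0.03  0.005 0.006]
5 [0.029 0.008 0.006]
6 [0.028 0.011 0.006]
7 [0.027 0.014 0.006]
8 [0.025 0.017 0.006]
9 [0.023 0.019 0.006]
10 [0.021 0.021 0.006]
11 [0.019 0.024 0.006]
12 [0.016 0.025 0.006]
13 [0.016 0.026 0.006]
```

Call:
apply_moves --pt "0 0 -1 0.029 -0.008 0.006 1" --pt "0 0 -1 0.03 -0.005 0.006 1" --pt "0 0 -1 0.03 -0.001 0.006 1" --pt "0 0 -1 0.03 0.002 0.006 1" --pt "0 0 -1 0.03 0.005 0.006 1" --pt "0 0 -1 0.029 0.008 0.006 1" --pt "0 0 -1 0.028 0.011 0.006 1" --pt "0 0 -1 0.027 0.014 0.006 1"

```text
clock: 1.32
tcp_pos: [0.4379, -0.4898, 0.1832]
orientation: [2.587, 1.782, -0.0]
contact_force: [-0.3, -1.0, 0.3]
grip_width: 0.0856
gripper_force: 0.0
```

Call:
apply_moves --pt "0 0 -1 0.025 0.017 0.006 1" --pt "0 0 -1 0.023 0.019 0.006 1" --pt "0 0 -1 0.021 0.021 0.006 1" --pt "0 0 -1 0.019 0.024 0.006 1" --pt "0 0 -0.22 0.016 0.025 0.006 1" --pt "0 0 0 0.016 0.026 0.006 1" --pt "0 0 0 0 0 0 1" --pt "0 0 0 0 0 0 1"

```text
clock: 1.98
tcp_pos: [0.5859, -0.3832, 0.1467]
orientation: [-2.134, -2.305, -0.002]
contact_force: [-1.1, -2.0, -0.7]
grip_width: 0.0858
gripper_force: 0.0
```

Run:
```python
from h import *
st();go(-38,-355,3)
```

```text
t 1.98 tcp chute mm [ -36.  -352.5  146.7] tool-y yaw rel chute-x 0.004 F [-1.0709 -1.9585 -0.7376] w 0.0858 toolz [ 0.0002  0.0017 -1.    ] j7 0.4025329029511468
tool shift mm [ -2.7712  -2.0824 143.685 ]
```

Call:
apply_moves --pt "0 0 0 0 0 0.018 1" --pt "0 0 0 0 0 0.018 1" --pt "0 0 0 0 0 0.018 1" --pt "0 0 0 0 0 0.018 1" --pt "0 0 0 0 0 0.018 1" --pt "0 0 0 0 0 0.018 1" --pt "0 0 0 0 0 0.018 1" --pt "0 0 0 0 0 0.015 1"

```text
clock: 2.65
tcp_pos: [0.5826, -0.3877, 0.0052]
orientation: [-2.141, -2.298, 0.002]
contact_force: [-0.4, 0.5, 0.2]
grip_width: 0.0851
gripper_force: 0.0
```

Call:
apply_moves --pt "0 0 0 0.008 0 0 1" --pt "0 0 0 0.006 0 0 1" --pt "0 0 0 0.006 0 0 1" --pt "0 0 0 0.006 0 0 1" --pt "0 0 0 0.006 0 0 1" --pt "0 0 0 0.006 0 0 1" --pt "0 0 0 0.006 0 0 1" --pt "0 0 0 0.006 0 0 1"

```text
clock: 3.32
tcp_pos: [0.5807, -0.3363, 0.007]
orientation: [2.139, 2.299, -0.0]
contact_force: [-0.5, -2.3, 1.3]
grip_width: 0.0851
gripper_force: 1.2
```

```bash
cat >> h.py <<'E'
def tray(name,p0=None):
    from bench import grab_frame,silhouettes
    img=grab_frame("top");cv2.imwrite(f"pics/{name}.png",img)
    hsv=cv2.cvtColor(img,cv2.COLOR_BGR2HSV)
    m=cv2.inRange(hsv,(100,110,50),(125,255,255));m[:150]=0;m[320:]=0;m[:,:200]=0;m[:,440:]=0
    cs,_=cv2.findContours(m,cv2.RETR_EXTERNAL,cv2.CHAIN_APPROX_NONE);c=max(cs,key=cv2.contourArea)
    b=cv2.boxPoints(cv2.minAreaRect(c));print("box",cv2.minAreaRect(c))
    return img,m
E
python3 - <<'E'
from h import *
st();img,m=tray("a1");cv2.imwrite("pics/a1c.png",cv2.resize(img[170:290,230:430],None,fx=4,fy=4,interpolation=cv2.INTER_CUBIC))
E
```

```text
t 3.32 tcp chute mm [ -37.8 -305.2    7. ] tool-y yaw rel chute-x -0.0005 F [-0.4983 -2.2613  1.2693] w 0.0851 toolz [ 0.0008 -0.0011 -1.    ] j7 0.28134264490610966
box ((350.64453125, 236.3960723876953), (49.011741638183594, 81.78176879882812), 80.83765411376953)
```

View pics/a1c.png

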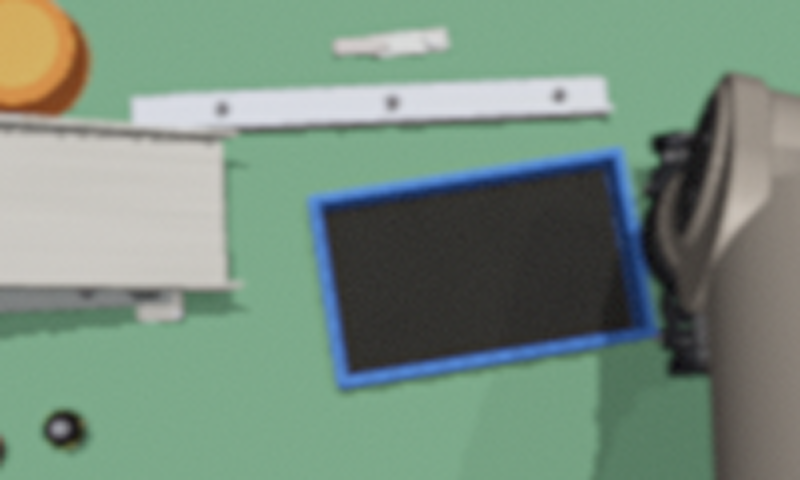

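The tray is squaring up as it moves, with its near end at crop (640,240) against both fingers. The fence and stop are clear, so I'll keep pushing.

Call:
apply_moves --pt "0 0 0 0.006 0 0 1" --pt "0 0 0 0.006 0 0 1" --pt "0 0 0 0.006 0 0 1" --pt "0 0 0 0.006 0 0 1" --pt "0 0 0 0.006 0 0 1" --pt "0 0 0 0.006 0 0 1" --pt "0 0 0 0.006 0 0 1" --pt "0 0 0 0.006 0 0 1"

```text
clock: 4.03
tcp_pos: [0.5771, -0.2874, 0.0062]
orientation: [-2.139, -2.301, -0.001]
contact_force: [0.5, -2.0, 0.5]
grip_width: 0.0854
gripper_force: 0.9
```

Run:
```python
from h import *
st();img,m=tray("a2")
from bench import silhouettes
ds=silhouettes("tray","top");print([(d["p"],d["extent"]) for d in ds[:2]])
mm=np.uint8(ds[0]["mask"]);c=max(cv2.findContours(mm,0,cv2.CHAIN_APPROX_NONE)[0],key=cv2.contourArea);print(cv2.minAreaRect(c))
# predicted pixels of a square tray at chute coords
for xy in((-40,-145),):
    p=w(C,[[xy[0]/1e3,xy[1]/1e3,0]])[0];print(proj(w([p[0],p[1],C[2]],TR)))
# fit: left edge corners & box
b=cv2.boxPoints(cv2.minAreaRect(c));b=b[np.lexsort((b[:,1],))];print(b)
```

```text
t 4.03 tcp chute mm [ -37.8 -256.2    6.2] tool-y yaw rel chute-x -0.0004 F [ 0.4828 -1.9863  0.484 ] w 0.0854 toolz [ 0.0002  0.0004 -1.    ] j7 0.20789968041764223
box ((333.1413879394531, 232.96946716308594), (49.039676666259766, 81.81205749511719), 87.27368927001953)
[(0.82, [333.4, 233.1, 85.1, 52.6]), (0.68, [256.5, 218.7, 248.8, 62.3])]
((332.13983154296875, 232.86277770996094), (49.16305160522461, 80.51429748535156), 87.35746002197266)
[[291.6438 215.7909]
 [371.1688 212.1844]
 [374.5669 260.0459]
 [293.6136 264.0209]]
[[371.2209 206.4513]
 [290.7921 210.1634]
 [373.4875 255.5621]
 [293.0588 259.2742]]
```

Call:
apply_moves --pt "0 0 0 -0.02 0 0 1" --pt "0 0 0 0 0 -0.03 1" --pt "0 0 0 0 0 -0.03 1" --pt "0 0 0 0 0 -0.03 1" --pt "0 0 0 0.033 -0.02 0 1" --pt "0 0 0 0.033 -0.02 0 1" --pt "0 0 0 0.033 -0.02 0 1" --pt "0 0 0 0.033 -0.02 0 1"

```text
clock: 4.8
tcp_pos: [0.4879, -0.1807, 0.0964]
orientation: [-2.139, -2.3, -0.001]
contact_force: [-0.3, 1.1, 0.2]
grip_width: 0.085
gripper_force: 0.0
```

Call:
apply_moves --pt "0 0 1 0 0 0 1" --pt "0 0 1 0 0 0 1" --pt "0 0 1 0 0 0 1" --pt "0 0 1 0 0 0 1" --pt "0 0 1 0 0 0 1" --pt "0 0 1 0 0 0 1" --pt "0 0 1 0 0 0 1" --pt "0 0 1 0 0 0 1"

```text
clock: 5.47
tcp_pos: [0.4891, -0.1818, 0.0962]
orientation: [-2.892, -1.224, -0.0]
contact_force: [0.2, -1.0, -1.5]
grip_width: 0.0853
gripper_force: 0.0
```

Call:
apply_moves --pt "0 0 1 0 0 0 1" --pt "0 0 1 0 0 0 1" --pt "0 0 1 0 0 0 1" --pt "0 0 1 0 0 0 1" --pt "0 0 1 0 0 0 1" --pt "0 0 1 0 0 0 1" --pt "0 0 1 0 0 0 1" --pt "0 0 0 0 0 0 1"

```text
clock: 6.13
tcp_pos: [0.4891, -0.1818, 0.0962]
orientation: [-3.139, -0.109, 0.0]
contact_force: [0.3, -0.6, -0.2]
grip_width: 0.0851
gripper_force: 0.0
```

Run:
```python
from h import *
st();go(-120,-148,5)
```

```text
t 6.13 tcp chute mm [-117.8 -144.4   96.2] tool-y yaw rel chute-x -1.5742 F [ 0.2866 -0.6251 -0.1783] w 0.0851 toolz [-0.0002  0.0004 -1.    ] j7 -1.2569289155128927
tool shift mm [-2.1425  3.5978 91.1938]
```

Call:
apply_moves --pt "0 0 0 -0.002 0.004 0.018 1" --pt "0 0 0 0 0 0.018 1" --pt "0 0 0 0 0 0.018 1" --pt "0 0 0 0 0 0.018 1" --pt "0 0 0 0 0 0.018 1" --pt "0 0 0 0.006 0 0 1" --pt "0 0 0 0.006 0 0 1" --pt "0 0 0 0.006 0 0 1"

```text
clock: 6.8
tcp_pos: [0.5068, -0.1852, 0.0071]
orientation: [3.139, 0.116, 0.002]
contact_force: [-0.3, 0.6, 0.6]
grip_width: 0.0856
gripper_force: 0.0
```

Call:
apply_moves --pt "0 0 0 0.004 0 0 1" --pt "0 0 0 0.004 0 0 1" --pt "0 0 0 0.004 0 0 1" --pt "0 0 0 0.004 0 0 1" --pt "0 0 0 0.004 0 0 1" --pt "0 0 0 0.003 0 0 1" --pt "0 0 0 0.002 0 0 1" --pt "0 0 0 0 0 0 1"

```text
clock: 7.47
tcp_pos: [0.531, -0.1834, 0.0063]
orientation: [3.139, 0.114, 0.001]
contact_force: [-0.5, -0.6, -0.2]
grip_width: 0.0857
gripper_force: 0.1
```

Run:
```python
from h import *
st();img,m=tray("a3");cv2.imwrite("pics/a3c.png",cv2.resize(img[170:290,230:430],None,fx=4,fy=4,interpolation=cv2.INTER_CUBIC))
```

```text
t 7.47 tcp chute mm [ -76.2 -149.1    6.3] tool-y yaw rel chute-x -1.5709 F [-0.4687 -0.5546 -0.2051] w 0.0857 toolz [ 0.0009 -0.0001 -1.    ] j7 -1.2667205354281268
box ((330.88677978515625, 225.39622497558594), (48.910316467285156, 79.66387176513672), 87.51044464111328)
```

View pics/a3c.png

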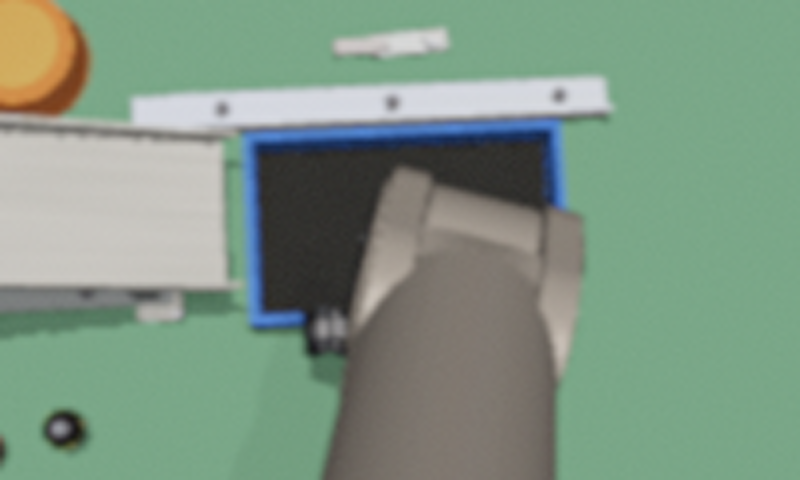

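The tray is nearly parallel to the fence, with a small gap along crop row 125. I'll press on gently.

Call:
apply_moves --pt "0 0 0 0.002 0 0 1" --pt "0 0 0 0.002 0 0 1" --pt "0 0 0 0.001 0 0 1" --pt "0 0 0 0.001 0 0 1" --pt "0 0 0 0 0 0 1" --pt "0 0 0 0 0 0 1" --pt "0 0 0 0 0 0 1" --pt "0 0 0 0 0 0 1"

```text
clock: 8.18
tcp_pos: [0.5365, -0.183, 0.0063]
orientation: [3.139, 0.114, 0.001]
contact_force: [-0.8, -0.8, -0.9]
grip_width: 0.0854
gripper_force: 0.2
```

Run:
```python
from h import *
st()
```

```text
t 8.18 tcp chute mm [ -70.7 -149.1    6.3] tool-y yaw rel chute-x -1.5711 F [-0.7778 -0.8027 -0.9293] w 0.0854 toolz [ 0.0005 -0.     -1.    ] j7 -1.2694050825222614
```

Call:
apply_moves --pt "0 0 0 0.001 0 0 1" --pt "0 0 0 0.001 0 0 1" --pt "0 0 0 0.001 0 0 1" --pt "0 0 0 0 0 0 1" --pt "0 0 0 0 0 0 1" --pt "0 0 0 0 0 0 1" --pt "0 0 0 0 0 0 1" --pt "0 0 0 0 0 0 1"

```text
clock: 8.85
tcp_pos: [0.5388, -0.1828, 0.0062]
orientation: [-3.139, -0.114, 0.001]
contact_force: [-4.9, 0.0, 3.1]
grip_width: 0.0857
gripper_force: 2.3
```

Run:
```python
from h import *
st()
```

```text
t 8.85 tcp chute mm [ -68.3 -149.1    6.2] tool-y yaw rel chute-x -1.5714 F [-4.8812  0.0034  3.1164] w 0.0857 toolz [-0.0007  0.0001 -1.    ] j7 -1.2708266283562033
```

Call:
apply_moves --pt "0 0 0 0.001 0 0 1" --pt "0 0 0 0 0 0 1" --pt "0 0 0 -0.005 0 0 1" --pt "0 0 0 -0.015 0 0 1" --pt "0 0 0 0 0 -0.03 1" --pt "0 0 0 0 0 -0.03 1" --pt "0 0 0 0 0 -0.03 1" --pt "0 0 -1 0 0 0 1"

```text
clock: 9.52
tcp_pos: [0.5252, -0.1851, 0.1022]
orientation: [3.125, 0.278, 0.018]
contact_force: [1.7, 0.0, -0.1]
grip_width: 0.0853
gripper_force: 0.0
```

Call:
apply_moves --pt "0 0 -1 0 0 0 1" --pt "0 0 -1 0 0 0 1" --pt "0 0 -1 0 0 0 1" --pt "0 0 -1 0 0 0 1" --pt "0 0 -1 0 0 0 1" --pt "0 0 -1 0 0 0 1" --pt "0 0 -1 0 0 0 1" --pt "0 0 -1 0 0 0 1"

```text
clock: 10.18
tcp_pos: [0.5217, -0.184, 0.0968]
orientation: [2.739, 1.534, 0.004]
contact_force: [0.2, -0.5, 0.0]
grip_width: 0.0855
gripper_force: 0.0
```

Call:
apply_moves --pt "0 0 -1 0 0 0 1" --pt "0 0 -1 0 0 0 1" --pt "0 0 -1 0 0 0 1" --pt "0 0 -1 0 0 0 1" --pt "0 0 -1 0 0 0 1" --pt "0 0 -1 0 0 0 1" --pt "0 0 0 0 0 0 1" --pt "0 0 0 0 0 0 1"

```text
clock: 10.85
tcp_pos: [0.5211, -0.1842, 0.0966]
orientation: [2.142, 2.296, 0.002]
contact_force: [0.1, 0.3, 0.2]
grip_width: 0.0854
gripper_force: 0.0
```

Run:
```python
from h import *
st();go(-4,-272,90)
```

```text
t 10.85 tcp chute mm [ -86.1 -149.2   96.6] tool-y yaw rel chute-x -0.0033 F [0.0642 0.3336 0.1612] w 0.0854 toolz [ 0.002   0.0002 -1.    ] j7 0.08727299810354303
tool shift mm [-122.5389   82.4645    6.7222]
```

Call:
apply_moves --pt "0 0 0 -0.032 0.02 0 1" --pt "0 0 0 -0.032 0.021 0 1" --pt "0 0 0 -0.031 0.02 0 1" --pt "0 0 0 -0.031 0.021 0 1" --pt "0 0 0 0 0 0.025 1" --pt "0 0 0 0 0 0.025 1" --pt "0 0 0 0 0 0.025 1" --pt "0 0 0 0 0 0.016 1"

```text
clock: 11.52
tcp_pos: [0.6105, -0.3034, 0.0027]
orientation: [-2.141, -2.296, 0.001]
contact_force: [0.1, 0.7, 1.0]
grip_width: 0.0851
gripper_force: 0.0
```

Call:
apply_moves --pt "0 0 0 0.006 0 0 1" --pt "0 0 0 0.006 0 0 1" --pt "0 0 0 0.006 0 0 1" --pt "0 0 0 0.006 0 0 1" --pt "0 0 0 0.006 0 0 1" --pt "0 0 0 0.005 0 0 1" --pt "0 0 0 0.005 0 0 1" --pt "0 0 0 0 0 0 1"

```text
clock: 12.18
tcp_pos: [0.6089, -0.2627, 0.0061]
orientation: [2.138, 2.301, 0.002]
contact_force: [-0.1, 0.1, -0.9]
grip_width: 0.0856
gripper_force: 0.0
```

Run:
```python
from h import *
st();img,m=tray("a4")
```

```text
t 12.18 tcp chute mm [  -4.2 -233.9    6.1] tool-y yaw rel chute-x 0.0006 F [-0.1255  0.1117 -0.8993] w 0.0856 toolz [ 0.0013  0.0002 -1.    ] j7 0.15449784266652136
box ((324.1683349609375, 238.68321228027344), (20.298757553100586, 81.79206848144531), 84.2894058227539)
```

Call:
apply_moves --pt "0 0 0 0.004 0 0 1" --pt "0 0 0 0.004 0 0 1" --pt "0 0 0 0.004 0 0 1" --pt "0 0 0 0.003 0 0 1" --pt "0 0 0 0.002 0 0 1" --pt "0 0 0 0.002 0 0 1" --pt "0 0 0 0 0 0 1" --pt "0 0 0 0 0 0 1"

```text
clock: 12.9
tcp_pos: [0.6068, -0.2443, 0.0051]
orientation: [-2.138, -2.301, -0.0]
contact_force: [0.3, -0.6, 0.8]
grip_width: 0.0856
gripper_force: 0.3
```

Call:
apply_moves --pt "0 0 0 0.001 0 0 1" --pt "0 0 0 0.001 0 0 1" --pt "0 0 0 0.001 0 0 1" --pt "0 0 0 0 0 0 1" --pt "0 0 0 0 0 0 1" --pt "0 0 0 0 0 0 1" --pt "0 0 0 0 0 0 1" --pt "0 0 0 0 0 0 1"

```text
clock: 13.57
tcp_pos: [0.6067, -0.2417, 0.0053]
orientation: [-2.139, -2.301, -0.0]
contact_force: [0.5, 0.4, 0.6]
grip_width: 0.0854
gripper_force: 0.0
```

Run:
```python
from h import *
st()
```

```text
t 13.57 tcp chute mm [  -4.9 -212.8    5.3] tool-y yaw rel chute-x -0.0001 F [0.5337 0.3881 0.6017] w 0.0854 toolz [-0.0001  0.0004 -1.    ] j7 0.12094547907402158
```

Call:
apply_moves --pt "0 0 0 0.001 0 0 1" --pt "0 0 0 0.001 0 0 1" --pt "0 0 0 0.001 0 0 1" --pt "0 0 0 0.001 0 0 1" --pt "0 0 0 0 0 0 1" --pt "0 0 0 0 0 0 1" --pt "0 0 0 0 0 0 1" --pt "0 0 0 0 0 0 1"

```text
clock: 14.23
tcp_pos: [0.6062, -0.2395, 0.0054]
orientation: [2.14, 2.299, -0.002]
contact_force: [0.3, -5.5, -0.8]
grip_width: 0.0855
gripper_force: 2.6
```

Run:
```python
from h import *
st()
```

```text
t 14.23 tcp chute mm [  -5.3 -210.5    5.4] tool-y yaw rel chute-x -0.0016 F [ 0.2898 -5.4685 -0.7931] w 0.0855 toolz [-0.0001 -0.0014 -1.    ] j7 0.1143996972934018
```

Call:
apply_moves --pt "0 0 0 0.001 0 0 1" --pt "0 0 0 0 0 0 1" --pt "0 0 0 -0.005 0 0 1" --pt "0 0 0 -0.02 0 0 1" --pt "0 0 0 0 0 -0.036 1" --pt "0 0 0 0 0 -0.036 1" --pt "0 0 0 0 0 -0.036 1" --pt "0 0 0 0 0 -0.036 1"

```text
clock: 14.9
tcp_pos: [0.6082, -0.2605, 0.1507]
orientation: [-2.137, -2.301, -0.002]
contact_force: [1.3, -1.1, 0.0]
grip_width: 0.0853
gripper_force: 0.0
```

Call:
apply_moves --pt "0 0 0 0 0 -0.036 -1" --pt "0 0 0 0 0 -0.036 -1" --pt "0 0 0 0 0 -0.036 -1" --pt "0 0 0 0.04 0 0 -1" --pt "0 0 0 0.04 0 0 -1" --pt "0 0 0 0.04 0 0 -1" --pt "0 0 0 0.04 0 0 -1" --pt "0 0 0 0.04 0 0 -1"

```text
clock: 15.57
tcp_pos: [0.593, -0.0594, 0.2575]
orientation: [-2.137, -2.302, -0.001]
contact_force: [0.6, -0.1, 0.7]
grip_width: -0.0001
gripper_force: 0.0
```

Call:
apply_moves --pt "0 0 0 0.04 0 0 -1" --pt "0 0 0 0.04 0 0 -1" --pt "0 0 0 0.04 0 0 -1" --pt "0 0 0 0.04 0 0 -1" --pt "0 0 0 0.04 0 0 -1" --pt "0 0 0 0.04 0 0 -1" --pt "0 0 0 0.04 0 0 -1" --pt "0 0 0 0.04 0 0 -1"

```text
clock: 16.23
tcp_pos: [0.5691, 0.2595, 0.2575]
orientation: [-2.137, -2.302, -0.0]
contact_force: [0.4, 0.3, -0.4]
grip_width: 0.0003
gripper_force: 0.0
```

Run:
```python
from h import *
st();go(-16,240,200);img,m=tray("a5");cv2.imwrite("pics/a5c.png",cv2.resize(img[175:285,120:390],(798,325),interpolation=cv2.INTER_CUBIC))
```

```text
t 16.23 tcp chute mm [ -5.9 289.8 257.5] tool-y yaw rel chute-x 0.0012 F [ 0.4273  0.274  -0.3565] w 0.0003 toolz [-0.0007  0.0008 -1.    ] j7 -0.6466827349990941
tool shift mm [-49.833  -10.1657  57.4341]
box ((314.33441162109375, 224.02774047851562), (47.95838928222656, 78.68173217773438), 87.61405944824219)
```

View pics/a5c.png

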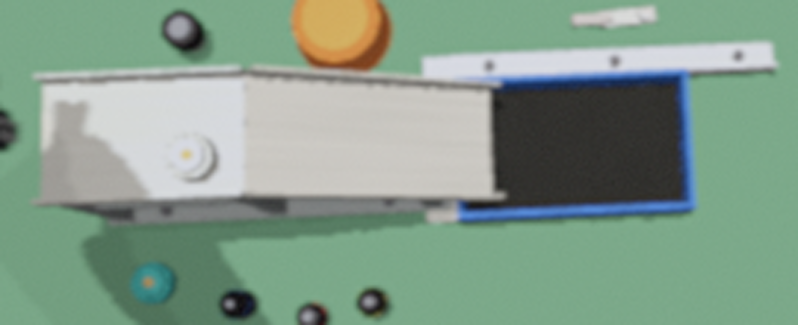

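The tray sits flush against the fence and the stop, with its corners at crop (686,73) and (692,208). The knob hasn't moved, still at (186,155). Next I'll come down behind it.

Call:
apply_moves --pt "0 0 0 -0.022 -0.005 0 -1" --pt "0 0 0 -0.022 -0.005 0 -1" --pt "0 0 0 0 0 0.022 -1" --pt "0 0 0 0 0 0.022 -1" --pt "0 0 0 0 0 0.02 -1" --pt "0 0 0 0 0 0.018 -1" --pt "0 0 0 0 0 0.011 -1" --pt "0 0 0 0 0 0 -1"

```text
clock: 16.95
tcp_pos: [0.5617, 0.2117, 0.1618]
orientation: [-2.136, -2.3, 0.006]
contact_force: [-0.2, 0.1, -0.1]
grip_width: 0.0001
gripper_force: 0.0
```

Run:
```python
from h import *
from bench import grab_frame
st();go(-16,222,164);img=grab_frame("scene");cv2.imwrite("pics/b1.png",cv2.resize(img[200:400,200:400],None,fx=3,fy=3,interpolation=cv2.INTER_CUBIC))
```

```text
t 16.95 tcp chute mm [-16.7 242.7 161.8] tool-y yaw rel chute-x 0.0008 F [-0.2135  0.1395 -0.0992] w 0.0001 toolz [-0.0047 -0.0011 -1.    ] j7 -0.6259373560594994
tool shift mm [-20.6817   0.6869  -2.1717]
```

View pics/b1.png

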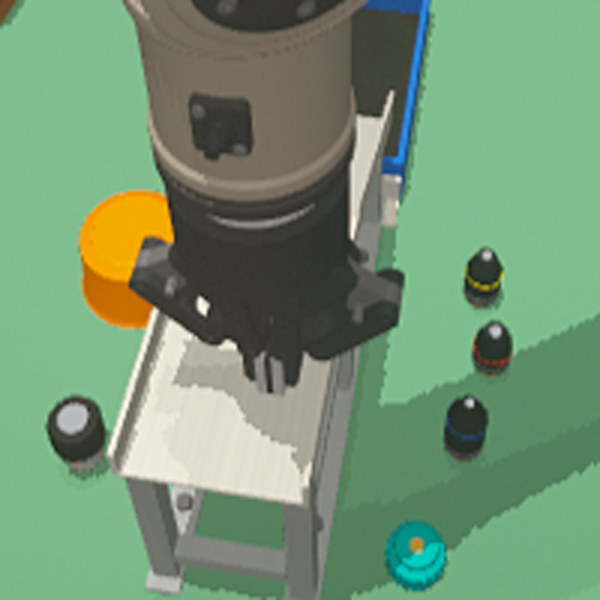

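The shut fingers stand on the shelf behind the knob, with their tips at crop (270,385). The stop at (390,200) touches the tray's blue end. Now a gentle push.

Call:
apply_moves --pt "0 0 0 -0.008 0 -0.002 -1" --pt "0 0 0 -0.007 0 0 -1" --pt "0 0 0 -0.005 0 0 -1" --pt "0 0 0 -0.003 0 0 -1" --pt "0 0 0 -0.003 0 0 -1" --pt "0 0 0 -0.003 0 0 -1" --pt "0 0 0 -0.003 0 0 -1" --pt "0 0 0 -0.003 0 0 -1"

```text
clock: 17.67
tcp_pos: [0.5662, 0.177, 0.1664]
orientation: [-2.139, -2.301, -0.0]
contact_force: [0.5, -0.0, 0.4]
grip_width: -0.0002
gripper_force: 0.0
```

Call:
apply_moves --pt "0 0 0 -0.004 0 0 -1" --pt "0 0 0 -0.004 0 0 -1" --pt "0 0 0 -0.004 0 0 -1" --pt "0 0 0 -0.004 0 0 -1" --pt "0 0 0 -0.003 0 0 -1" --pt "0 0 0 -0.003 0 0 -1" --pt "0 0 0 0 0 0 -1" --pt "0 0 0 0 0 0 -1"

```text
clock: 18.33
tcp_pos: [0.5678, 0.155, 0.1663]
orientation: [2.14, 2.3, 0.0]
contact_force: [-0.1, -0.1, 0.1]
grip_width: -0.0004
gripper_force: 0.0
```

Run:
```python
from h import *
from bench import grab_frame,silhouettes
st();tray("b2")
for d in silhouettes("knob","top")[:3]: print(d["p"],d["extent"],rel(C,ray(d["extent"][:2],.17)))
```

```text
t 18.33 tcp chute mm [-14.8 185.7 166.3] tool-y yaw rel chute-x -0.0007 F [-0.085  -0.0652  0.0682] w -0.0004 toolz [ 0.0001  0.     -1.    ] j7 -0.5270524790212565
box ((314.33441162109375, 224.02774047851562), (47.95838928222656, 78.68173217773438), 87.61405944824219)
0.56 [198.8, 225.8, 16.4, 17.8] [-0.0134  0.1553]
```

Call:
apply_moves --pt "0 0 0 -0.003 0 0 -1" --pt "0 0 0 -0.003 0 0 -1" --pt "0 0 0 -0.003 0 0 -1" --pt "0 0 0 -0.003 0 0 -1" --pt "0 0 0 0 0 0 -1" --pt "0 0 0 0 0 0 -1" --pt "0 0 0 0 0 0 -1" --pt "0 0 0 0 0 0 -1"

```text
clock: 19.1
tcp_pos: [0.5686, 0.1434, 0.1663]
orientation: [-2.139, -2.301, -0.0]
contact_force: [0.2, -0.1, 0.2]
grip_width: -0.0002
gripper_force: 0.0
```

Run:
```python
from h import *
from bench import grab_frame,silhouettes
st();img,_=tray("b3");cv2.imwrite("pics/b3c.png",cv2.resize(img[175:285,120:390],(798,325),interpolation=cv2.INTER_CUBIC))
for d in silhouettes("knob","top")[:3]: print(d["p"],d["extent"],rel(C,ray(d["extent"][:2],.17)))
```

```text
t 19.1 tcp chute mm [-14.8 174.1 166.3] tool-y yaw rel chute-x -0.0002 F [ 0.2065 -0.1072  0.1978] w -0.0002 toolz [ 0.0001  0.0002 -1.    ] j7 -0.5058678816954933
box ((313.9184875488281, 224.04507446289062), (47.95838928222656, 79.51433563232422), 87.61405944824219)
0.67 [284.9, 219.6, 194.7, 60.9] [-0.0084 -0.033 ]
0.44 [299.9, 229.0, 14.3, 22.6] [-0.0307 -0.0651]
```

View pics/b3c.png

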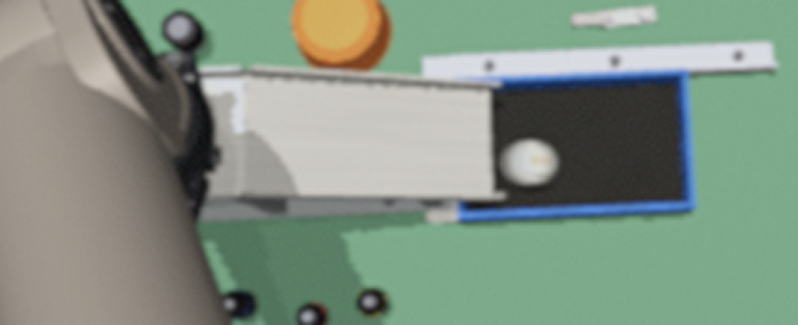

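The knob slid down and is in the tray at crop (530,162), and the tray hasn't moved. I'll raise the arm and check that everything is at rest.

Call:
apply_moves --pt "0 0 0 0.005 0 0 -1" --pt "0 0 0 0 0 -0.03 -1" --pt "0 0 0 0 0 -0.03 -1" --pt "0 0 0 0 0 -0.03 -1" --pt "0 0 0 0 0 0 -1" --pt "0 0 0 0 0 0 -1" --pt "0 0 0 0 0 0 -1" --pt "0 0 0 0 0 0 -1"

```text
clock: 19.87
tcp_pos: [0.5675, 0.148, 0.255]
orientation: [-2.138, -2.3, 0.003]
contact_force: [0.1, 0.2, -0.6]
grip_width: -0.0002
gripper_force: 0.0
```

Call:
apply_moves --pt "0 0 0 0 0 0 -1" --pt "0 0 0 0 0 0 -1" --pt "0 0 0 0 0 0 -1" --pt "0 0 0 0 0 0 -1" --pt "0 0 0 0 0 0 -1" --pt "0 0 0 0 0 0 -1" --pt "0 0 0 0 0 0 -1" --pt "0 0 0 0 0 0 -1"

```text
clock: 20.53
tcp_pos: [0.5683, 0.1482, 0.2563]
orientation: [2.139, 2.301, 0.0]
contact_force: [0.0, 0.8, 1.6]
grip_width: -0.0001
gripper_force: 0.0
```

Run:
```python
from h import *
import time
st()
for i in range(3):
    img,_=tray(f"c{i}")
    g=img[195:255,288:350].astype(int);m=(g.min(2)>130);ys,xs=np.nonzero(m);print(len(xs),xs.mean()+288,ys.mean()+195)
```

```text
t 20.53 tcp chute mm [-14.8 178.9 256.3] tool-y yaw rel chute-x -0.0003 F [0.0364 0.8365 1.6249] w -0.0001 toolz [ 0.0001  0.     -1.    ] j7 -0.46176816738878745
box ((314.3488464355469, 224.0469970703125), (47.96006393432617, 78.66918182373047), 87.66268920898438)
500 321.172 208.418
box ((313.94329833984375, 224.08226013183594), (47.961647033691406, 79.49644470214844), 87.70938873291016)
501 321.2055888223553 208.4690618762475
box ((314.3692321777344, 224.04617309570312), (47.96006393432617, 78.70996856689453), 87.66268920898438)
500 321.172 208.418
```

Run:
```python
from h import *
for n in("c0","c2"):
    g=cv2.imread(f"pics/{n}.png")[206:243,289:348];m=(g.min(2)>110);ys,xs=np.nonzero(m);print(len(xs),xs.mean()+289,ys.mean()+206, rel(C,ray([xs.mean()+289,ys.mean()+206],.02)))
img=cv2.imread("pics/c2.png");cv2.imwrite("pics/c2c.png",cv2.resize(img[175:285,120:390],(798,325)))
```

```text
190 331.5578947368421 229.3736842105263 [-0.0164 -0.1442]
190 331.5578947368421 229.3736842105263 [-0.0164 -0.1442]
```

View pics/c2c.png

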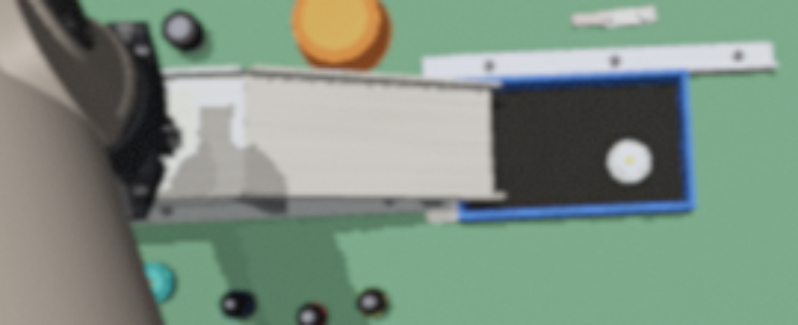

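The knob stands still in the tray at crop (629,161). The tray is flush against stop and fence, and the bystanders in view are where they were.

```bash
python3 -c "
from bench import order; print(order.hand_in())"
```

```text
the job is handed in; nothing more can be done
None
```

I handed the job in: the tray is pushed home, flush against the end stop and side fence, and the knob slid down the chute and lies still in it; bystanders in the last picture are unmoved. The hand-in gave no verdict.

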